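# Squeeze the lid onto a sealed instrument case in the screw press

## Robot

A 6-joint arm with a two-finger parallel gripper is mounted at the origin on a cart in front of the work surface, level with it; the furniture and walls round the work are solid. World frame = base frame: x ahead of the robot, y to its left, z up, the work surface at z = 0. Lengths are in m, angles in rad, forces in N, time in s.
With the tool pointing down it reaches from about 0.3 to 0.825 m from the base axis. Payload 5.4 kg.
Tool frame: the origin (TCP) lies at the very end of the fingers, on their centre line; the grasp point (between the pads) lies 19 mm behind it; z points along the fingers, y is the line along which they close (so a half turn about z gives the same grasp; the last joint's range is limited). The gripper opens to 92 mm and grips with 3 to 60 N. Pads are 20 mm wide; open, the fingers measure 128 mm over their backs; the gripper's body (75 mm by 189 mm) begins 69 mm behind the grasp point.
Start: joints at [1.039, 0.158, 1.597, -0, 1.386, -0.21], TCP at [0.182, 0.545, 0.215] pointing down, gripper open.
Joint ranges: [-2.91, 2.91], [-0.94, 2.29], [0.18, 2.7], [-1.29, 4.43], [0.17, 2.64], [-3, 3]. Speed limits (rad/s): [2.57, 2.57, 3.14, 3.14, 3.14, 3.14].

## Interface

Orientations are given as a rotation vector (axis times angle).
In Python, from workcell import bot gives the robot as it stands. Calls block until the motion is done:
- bot.goto(position, orientation): joint-space move of the TCP to a pose.
- bot.line_to(position, rot=None, max_speed=0.15): straight line of the TCP; rot=None keeps the orientation; max_speed is the mean speed in m/s.
- bot.set_joints(angles): joint-space move.
- bot.set_gripper(opening, newtons=None): opening from 0.0 (shut) to 1.0 (fully open); newtons is the grip in N (None keeps the last); returns when the fingers have stopped.
- bot.hold(seconds).
- bot.inverse_kinematics(position, orientation): joint angles nearest the present ones, or None.
- bot.read_camera(name): name is "scene" or "top"; returns a dict with "pixels" (400x640x3 uint8, blue, green, red), "fx", "fy", "cx", "cy" (pixels), "R" (3x3) and "t" (3): a world point X has camera coordinates R X + t. Camera axes: x right, y down, z forward; pixel columns grow to the right and rows downward; lengths in m; the calibration is good to about 2 mm. A picture is of the moment at which its call begins. There is no depth.
A pose or a line that the arm cannot do raises bot.MotionError and nothing moves.
- bot.job_done(): hands the job in; it is judged then, once.
Readings, each from a call of its own:
- bot.current_clock(): time.
- bot.current_joints(): joint angles.
- bot.current_joint_vel(): joint speeds.
- bot.current_effort(): joint torques, N m.
- bot.current_ee_pos(): TCP position.
- bot.current_tool_rot(): TCP orientation.
- bot.current_contact_force(): force on the tool from outside, world axes, zero at the start.
- bot.current_ft_torque(): the same for the moment, N m.
- bot.current_opening(): opening from 0.0 (shut) to 1.0 (fully open).
- bot.current_grip_force(): force on a finger pad.
Only numpy, scipy, OpenCV 4.12 (cv2) and the standard library are available. Lean on these libraries where they do the work, as an engineer would, in place of code of your own. Each camera call takes 0.05 s, during which the arm holds its last target. There are 200 camera calls.

## Task

Lay the smaller of the two loose lids squarely over the open instrument case that stands on the screw press's pulled-out tray, and push the tray fully in. Then wind the handwheel clockwise until the platen just meets the lid, and from that point give it a quarter of a turn more to squeeze the rubber seal, and no further, since an over-squeezed seal is spoiled. Let go and leave it clamped like that, level, and leave everything else on the bench where it is.

Things in the scene. Friction and masses are not known exactly. Their poses are not given: they have to be found in the camera images.
- lid_mid (a point): Centre of the lid to use, half-way up: a plain aluminium cap, open below like a shallow upturned tray, 119 x 65 mm and 20 mm high, about 0.3 kg; x along its length, z up. Top plate 5 mm, skirt walls 3 mm. It lies right way up; grasp it across its 65 mm width. Inside the skirt it is 113 x 59 mm, so it goes over the case with 2.5 mm to spare all round.
- wide_lid_mid (a point): Centre, half-way up, of the lid of another case: same make, but 150 x 96 mm and 20 mm high. Not to be used or moved.
- case_rim (a point): Centre of the case's metal rim; x along its length (the tray's sliding line), z up. The case is an open aluminium box, 108 x 54 mm and 42 mm high, loose in a low nest on the tray, with a circuit board inside and a black rubber seal, as long and wide as the case, that stands 10 mm up from the rim. The lid's top plate rests on the seal.
- case: The same case; origin at the centre of its underside, 42 mm below case_rim. With the lid on and not squeezed, lid_mid is 5 mm above case_rim; a squeeze of 5 mm brings them level. The seal takes about 35 N to begin to yield and 9 N more for each mm; it can give 8.5 mm at most.
- tray_handle (a point): Middle of the crossbar of the tray's handle: a steel bar 72 mm long and 12 mm thick, 74 mm above the bench, across the sliding line at the tray's outer end, 165 mm from the case's centre. Its x axis points in the direction in which the tray is pushed in. Push the bar or pinch it from above; the tray takes about 4 N.
- tray (a joint): How far the tray is pushed in, m: 0 is pulled out (as at the start), 0.150 is fully home against its stop, with the case under the platen.
- screw_axis (a point): A point on the upright axis of the press's screw, 250 mm above the bench, fixed to the press frame. Its x axis is the direction in which the tray is pushed in; the column stands on that side, 80 to 138 mm from the axis. The head of the press ends 213 mm above the bench.
- grip_mid (a point): Middle of the handwheel's upright grip: a black plastic handle 23 mm thick and 45 mm tall that spins freely on its pin, on the wheel's rim 55 mm from the screw axis. The wheel is 126 mm across; its rim and hub end 25 mm below this point. At the start it is 280 to 291 mm above the bench; it sinks with the screw. Its orientation means nothing.
- wheel (a joint): Angle of the handwheel, rad, growing clockwise seen from above; wheel and platen go down 20 mm a turn. The start angle varies and the platen hangs on an adjustable stem, so the angle does not tell the platen's height. Winding freely takes a steady 0.25 N m (4 to 5 N at the grip). The screw stays where it is left.
- press: The bench screw press, grey, fixed; origin on the screw axis at bench level. At the start the platen's flat underside is 8 to 26 mm above the top of a lid laid on the seal. When it meets the lid, the effort at the grip rises at once by about 2 N, then by about 2.5 N more over a quarter turn.
- mouse: Computer mouse, 104 x 60 x 35 mm, a bystander at the right.
- flux_tin: Flat round tin, 57 mm across and 21 mm high, a bystander.
- circuit_board_1: Small bare circuit board, 40 x 57 mm, a bystander.
- calliper: Digital calliper, 205 mm long, a bystander.
- pliers: Flat-nose pliers, 119 mm long, a bystander.
- marker: Marker pen, 136 mm long, a bystander.
- battery_9v: Nine-volt battery standing on end, 49 mm high, a bystander.
- fuse_box: Small carton, 36 x 62 x 24 mm, a bystander.

How it is judged:
By the outcome, as a careful person would: the job done as asked, in the order asked, and still so for the second after the job is handed in, with the robot touching nothing.
It also fails if it takes over 72 s, if anything falls off the work surface, if the arm or the gripper's body presses on something with over 40 N, if the wrist force passes 120 N, or if a joint passes its speed limit or range.

## Working session

There is one attempt and no reset: what is moved stays moved. The work goes in short steps, each a Python script; the robot and the scene stay as the last script left them, time stands still between calls to the robot, and variables do not carry over. Pictures are saved under pics/ and viewed, at most 10 in all, crops included, and the job is handed in when it is done.

```bash
ls; mkdir -p pics
cat > h.py <<'E'
import numpy as np, cv2, json
from workcell import bot
def snap(n,name):
    c=bot.read_camera(n); cv2.imwrite(f'pics/{name}.png',c['pixels'])
    np.savez(f'pics/{name}.npz',**{k:np.array(v) for k,v in c.items()}); return c
def ray(c,u,v,z):
    R=np.array(c['R']);t=np.array(c['t']).ravel();o=-R.T@t
    d=R.T@np.array([(u-float(c['cx']))/float(c['fx']),(v-float(c['cy']))/float(c['fy']),1]);return o+d*(z-o[2])/d[2]
def proj(c,X):
    p=np.array(c['R'])@np.array(X)+np.array(c['t']).ravel();return p[0]/p[2]*float(c['fx'])+float(c['cx']),p[1]/p[2]*float(c['fy'])+float(c['cy'])
E
python3 - <<'E'
from h import *
for n in('top','scene'):
    c=snap(n,n+'0');print(n,c['fx'],c['cx'],c['cy'],-np.array(c['R']).T@np.array(c['t']).ravel())
print(bot.current_clock(),bot.current_tool_rot())
E
```

```text
pics
top 476.335025622604 319.16816195983426 200.61664261232093 [-0.09499084 -0.03109633  1.40881806]
scene 453.2756147651524 319.98169958763674 196.28856196712394 [ 0.13494658 -0.97830086  1.18254179]
0.1 [-5.03298076e-01 -3.10040113e+00  2.44164221e-03]
```

View pics/top0.png

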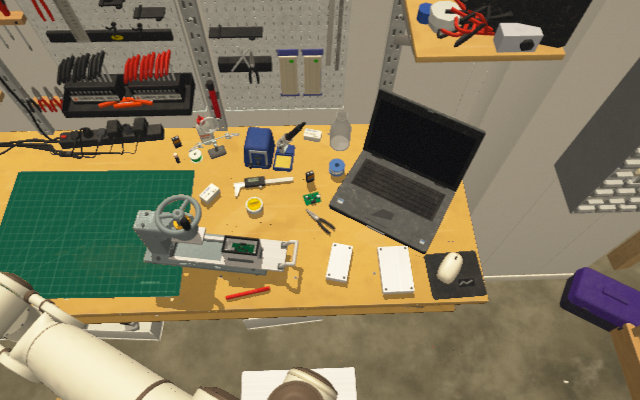

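View pics/scene0.png

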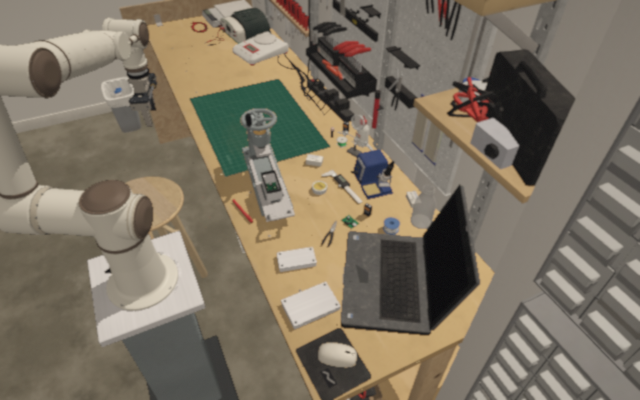

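The top view shows the press at about (170,230), with the tray pulled out to the right and its handle at about (290,255). The small lid is at (340,263) and the wide one at (396,270). I'll enlarge both areas.

Run:
```python
import cv2
i=cv2.imread('pics/top0.png')
def crop(x0,y0,x1,y1,s,n):
    c=cv2.resize(i[y0:y1,x0:x1],None,fx=s,fy=s,interpolation=cv2.INTER_CUBIC)
    for x in range((x0+9)//10*10,x1,10): cv2.line(c,((x-x0)*s,0),((x-x0)*s,5 if x%50 else 14),(0,0,255),1)
    for y in range((y0+9)//10*10,y1,10): cv2.line(c,(0,(y-y0)*s),(5 if y%50 else 14,(y-y0)*s),(0,0,255),1)
    cv2.imwrite(f'pics/{n}.png',c)
crop(130,185,310,305,4,'cp');crop(315,235,385,295,8,'cl')
```

```text
(no output)
```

View pics/cp.png

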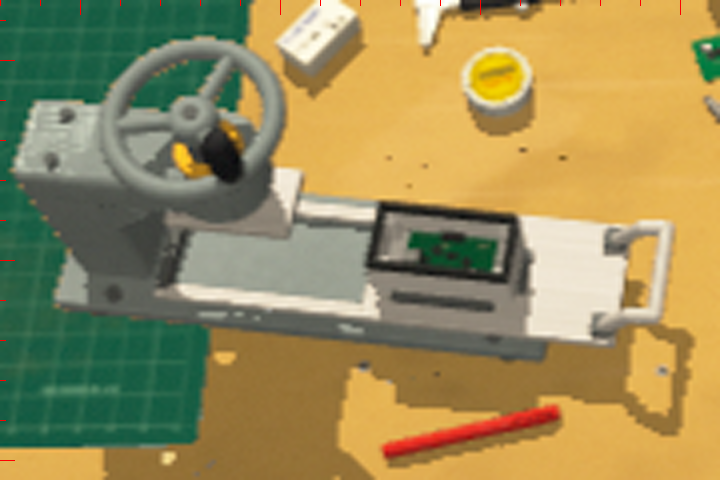

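View pics/cl.png

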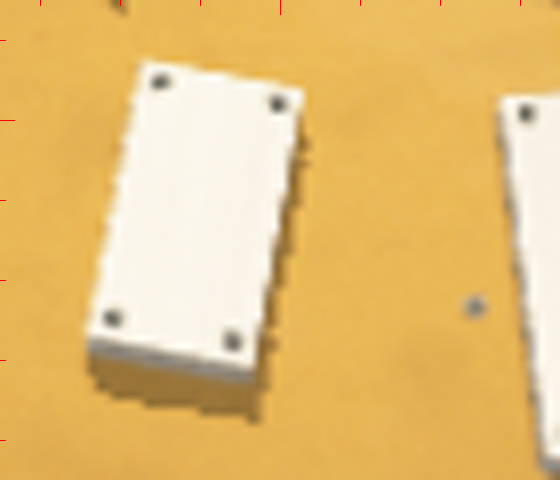

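In the crops, the small lid's top corners are at about (332.5,242.8), (352.8,246.5), (346.9,281) and (326,277.3). The seal's corners are at about (224.5,235.8), (260.5,238.5), (258.8,255) and (222,252.5). The grip is near (186,223). Next I'll get the same points in the scene view.

Run:
```python
import cv2,numpy as np
i=cv2.imread('pics/scene0.png')
def crop(x0,y0,x1,y1,s):
    c=cv2.resize(i[y0:y1,x0:x1],None,fx=s,fy=s,interpolation=cv2.INTER_CUBIC)
    for x in range((x0+9)//10*10,x1,10): cv2.line(c,(int((x-x0)*s),0),(int((x-x0)*s),5 if x%50 else 14),(0,0,255),1)
    for y in range((y0+9)//10*10,y1,10): cv2.line(c,(0,int((y-y0)*s)),(5 if y%50 else 14,int((y-y0)*s)),(0,0,255),1)
    return c
a=crop(230,100,305,220,5);b=crop(270,240,323,280,8)
o=np.zeros((600,799,3),np.uint8);o[:,:375]=a;o[:320,375:]=b;cv2.imwrite('pics/cs.png',o)
```

```text
(no output)
```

View pics/cs.png

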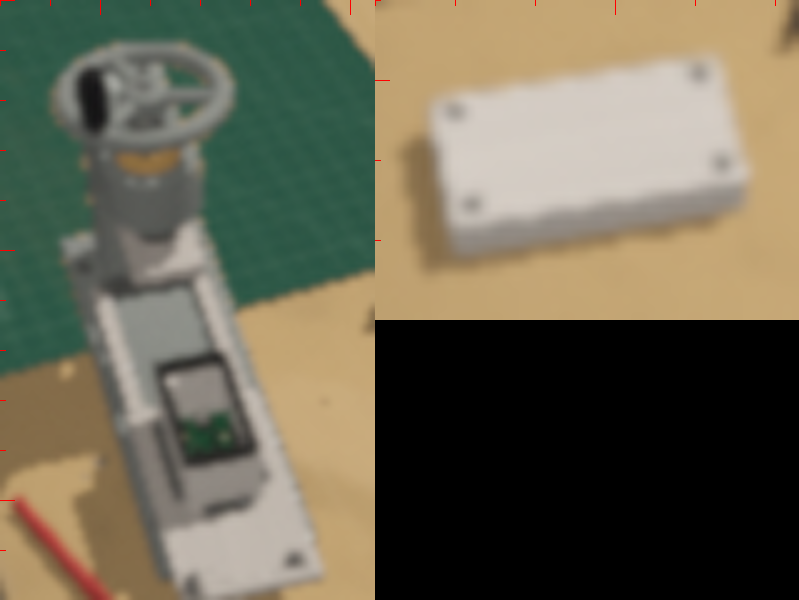

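```bash
cat > fit.py <<'E'
from h import *
from scipy.optimize import least_squares
T=dict(np.load('pics/top0.npz'));S=dict(np.load('pics/scene0.npz'))
def rect(p,L,W):
    x,y,z,a=p;u=np.array([np.cos(a),np.sin(a),0]);v=np.array([-u[1],u[0],0])
    return [np.array([x,y,z])+sx*u*L/2+sy*v*W/2 for sx,sy in((1,1),(1,-1),(-1,-1),(-1,1))]
def fit(t,s,L,W,p0,z=None):
    f=lambda p:np.r_[[np.array(proj(T,X))-q for X,q in zip(rect(p,L,W),t)],[np.array(proj(S,X))-q for X,q in zip(rect(p,L,W),s)]].ravel()
    g=f if z is None else (lambda p:f([p[0],p[1],z,p[2]]))
    r=least_squares(g,p0,loss='soft_l1');print(r.x.round(4),g(r.x).reshape(-1,2).round(1).tolist());return r.x
def tri(t,s,p0):
    r=least_squares(lambda X:np.r_[np.array(proj(T,X))-t,np.array(proj(S,X))-s],p0);print(r.x.round(4),r.fun.round(1));return r.x
if __name__=='__main__':
    lt=[(332.5,242.75),(352.75,246.5),(346.9,281),(326,277.25)];ls=[(312.9,247.25),(316.6,262.75),(279.6,268.5),(276.9,252.5)]
    g=ray(T,339,262,.02);print(g)
    fit(lt,ls,.119,.065,[*g[:2],.02,-.1]);fit(lt,ls,.119,.065,[*g[:2],-.1],.02)
    # case: length along y: corners order (+x',+y') with x' ~ +y world, y' ~ -x
    ct=[(222,252.5),(224.5,235.75),(260.5,238.5),(258.75,255)];cs=[(262,173.6),(274.8,171),(281,190),(268,193)]
    g=ray(T,241,245,.11)
    p=np.array([*g[:2],.11,1.57])
    f=fit([ct[i] for i in(1,2,3,0)],[cs[i] for i in(1,2,3,0)],.054,.108,[*g[:2],.11,0])
    print('grip');tri((185,223.25),(248.6,120),[.4,.3,.28])
    print('wheel');tri((178,215.75),(258.8,118.8),[.4,.3,.26]); print(ray(T,178,215.75,.263))
    print('handle',ray(T,295.75,252.5,.074))
    print(T['R'].round(3).tolist())
E
python3 fit.py
```

```text
[ 0.46204073 -0.13365125  0.02      ]
[ 0.4652 -0.1357  0.0175 -0.235 ] [[0.3, -0.4], [0.1, -0.4], [-0.3, 0.1], [-0.2, -0.2], [-0.3, -0.1], [-0.0, -0.0], [-0.0, 0.3], [-0.2, 0.4]]
[ 0.4645 -0.1363 -0.2353] [[0.5, -0.5], [0.4, -0.5], [-0.0, 0.1], [-0.0, -0.2], [-0.5, -0.4], [-0.2, -0.3], [-0.2, 0.1], [-0.4, 0.1]]
[ 0.4986  0.1624  0.088  -0.1169] [[0.7, -0.0], [-0.1, -0.0], [-0.8, -0.1], [0.0, -0.4], [-0.1, -0.3], [1.6, 0.1], [-0.5, 0.5], [-1.8, 0.2]]
grip
[0.4782 0.2843 0.2822] [ 0.   0.3  0.3 -0.3]
wheel
[0.5198 0.3145 0.2524] [-0.1 -0.6 -0.6  0.6]
[0.51217761 0.31090751 0.263     ]
handle [ 0.47540704 -0.00055387  0.074     ]
[[-0.039, -0.999, 0.014], [-0.872, 0.027, -0.489], [0.489, -0.031, -0.872]]
```

```bash
cat >> h.py <<'E'
from scipy.spatial.transform import Rotation as Ro
def down(th):
    "tool z down, tool y along world heading th"
    y=np.array([np.cos(th),np.sin(th),0]);z=np.array([0,0,-1.]);return Ro.from_matrix(np.c_[np.cross(y,z),y,z]).as_rotvec()
E
python3 - <<'E'
import cv2,numpy as np
def crop(i,x0,y0,x1,y1,s):
    c=cv2.resize(i[y0:y1,x0:x1],None,fx=s,fy=s,interpolation=cv2.INTER_CUBIC)
    for x in range((x0+4)//5*5,x1,5): cv2.line(c,(int((x-x0)*s),0),(int((x-x0)*s),5 if x%10 else 14),(0,0,255),1)
    for y in range((y0+4)//5*5,y1,5): cv2.line(c,(0,int((y-y0)*s)),(5 if y%10 else 14,int((y-y0)*s)),(0,0,255),1)
    return c
t=cv2.imread('pics/top0.png');s=cv2.imread('pics/scene0.png')
a=crop(t,215,230,305,270,8);b=crop(s,255,165,295,190,10);b=crop(s,255,167,290,195,10)
o=np.zeros((600,720,3),np.uint8);o[:320]=a;o[320:600,:350]=b;o[320:600,370:]=crop(s,255,167,290,195,10);cv2.imwrite('pics/cc.png',o)
E
python3 - <<'E'
from h import *
a=-.235
cur=bot.current_joints()
p=np.array(bot.current_ee_pos())
for th in (a+np.pi/2,a-np.pi/2):
    print(th,[bot.inverse_kinematics([.465,-.136,.2],down(th)),bot.inverse_kinematics([.4986,.1624,.2],down(th+np.pi/2)),bot.inverse_kinematics([.4986,.1624,.2],down(th-np.pi/2))])
E
```

```text
1.3357963267948967 [array([-0.53461748, -0.06868033,  1.86121407,  0.        ,  1.34905891,
       -1.87041381]), array([ 8.41845835e-02,  3.84183283e-02,  1.75537548e+00, -4.44089210e-16,
        1.34779885e+00, -2.82240807e+00]), array([ 8.41845835e-02,  3.84183283e-02,  1.75537548e+00, -4.44089210e-16,
        1.34779885e+00,  3.19184584e-01])]
-1.8057963267948964 [array([-5.34617480e-01, -6.86803274e-02,  1.86121407e+00, -4.44089210e-16,
        1.34905891e+00,  1.27117885e+00]), array([ 8.41845835e-02,  3.84183283e-02,  1.75537548e+00, -4.44089210e-16,
        1.34779885e+00,  3.19184584e-01]), array([ 0.08418458,  0.03841833,  1.75537548,  0.        ,  1.34779885,
       -2.82240807])]
```

View pics/cc.png

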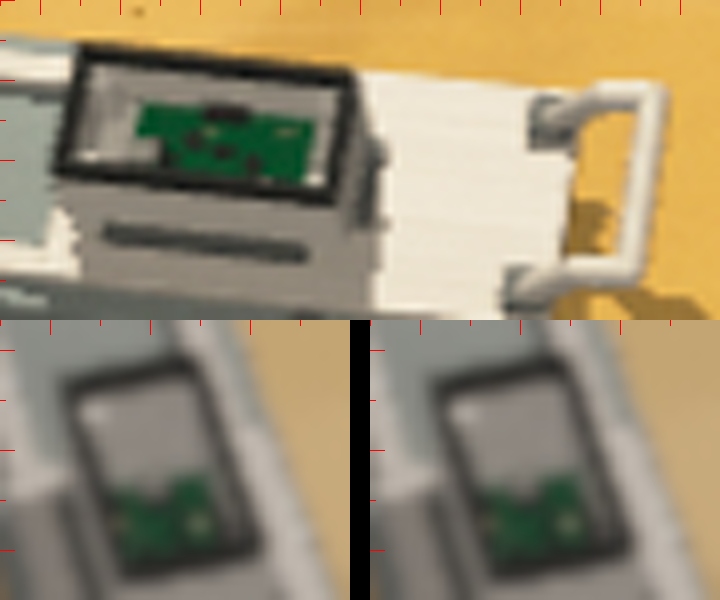

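The enlarged crop shows the seal's front and near faces as black too, so I moved those corners up by the seal's side height (1.35 px in top, 2 px in scene) and will refit.

```bash
cat > fit2.py <<'E'
from fit import *
ct=[(225,235.6),(259,238.7),(256.5,254.3),(222,250.8)];cs=[(274,170.5),(281,188),(267.5,191),(261.2,173.3)]
g=ray(T,241,245,.11)
p=fit(ct,cs,.054,.108,[*g[:2],.11,-.1])
# joint fit with handle bar (top) and screw axis 0.15 ahead
hb=[(297.6,241),(294.3,264)]
def f(q):
    x,y,z,a=q;d=np.array([-np.sin(a),np.cos(a),0]);n=np.array([np.cos(a),np.sin(a),0]);C=np.array([x,y,0])
    r=[np.array(proj(c,X))-o for c,os in((T,ct),(S,cs)) for X,o in zip(rect(q,.054,.108),os)]
    m=C-.165*d+[0,0,.074];r.append(np.array(proj(T,m))-(295.9,252.7))
    w=C+.15*d+[0,0,.257];r.append(.7*(np.array(proj(T,w))-(178,215.75)));r.append(.7*(np.array(proj(S,w))-(258.8,118.8)))
    return np.ravel(r)
r=least_squares(f,p,loss='soft_l1');print(r.x.round(4),r.fun.reshape(-1,2).round(1).tolist())
q=r.x;print('handle',q[:2]-.165*np.array([-np.sin(q[3]),np.cos(q[3])]),'screw',q[:2]+.15*np.array([-np.sin(q[3]),np.cos(q[3])]))
E
python3 fit2.py
python3 - <<'E'
from h import *
a=-.235
p=np.array(bot.current_ee_pos());p[2]=.42
bot.line_to(p,max_speed=.4)
bot.goto([.465,-.136,.15],down(a-np.pi/2))
bot.line_to([.465,-.136,.004],max_speed=.15)
print(bot.current_contact_force(),bot.current_opening())
bot.set_gripper(0,25);print(bot.current_opening(),bot.current_grip_force(),bot.current_ee_pos())
bot.line_to([.465,-.136,.20],max_speed=.25)
print(bot.current_opening(),bot.current_contact_force(),bot.current_clock())
E
```

```text
[ 0.4987  0.1647  0.0914 -0.1315] [[-0.6, -0.6], [0.7, -0.5], [0.4, 0.4], [-1.0, 0.5], [0.7, -0.9], [1.1, 1.1], [-0.5, 1.3], [-1.1, -0.7]]
[ 0.4978  0.1638  0.093  -0.1354] [[-0.3, -0.6], [0.9, -0.4], [0.6, 0.5], [-0.8, 0.5], [0.6, -1.0], [0.9, 1.1], [-0.7, 1.2], [-1.2, -0.9], [-0.4, -0.2], [0.2, -0.6], [-0.7, -0.1]]
handle [4.75544408e-01 2.72481442e-04] screw [0.51805936 0.31239021]
[-0.54026552  0.17508999  0.42262031] 0.9994060102451375
0.7035493260095642 24.998608008027077 [ 0.46535752 -0.13575494  0.00439543]
0.7052015850894768 [ 0.5281178   0.32661929 -2.76644377] 6.1083
```

Run:
```python
from h import *
th=-.127  # width heading
q=np.array(bot.current_joints())
for t in(th,th+np.pi): 
    s=bot.inverse_kinematics([.498,.164,.2],down(t)); print(t,s[5])
bot.goto([.498,.164,.2],down(th+np.pi))
bot.line_to([.498,.164,.125])
bot.hold(.3)
T=snap('top','top1');S=snap('scene','sc1')
def crop(i,x0,y0,x1,y1,s):
    c=cv2.resize(i[y0:y1,x0:x1],None,fx=s,fy=s,interpolation=cv2.INTER_CUBIC)
    for x in range((x0+4)//5*5,x1,5): cv2.line(c,(int((x-x0)*s),0),(int((x-x0)*s),5 if x%10 else 14),(0,0,255),1)
    for y in range((y0+4)//5*5,y1,5): cv2.line(c,(0,int((y-y0)*s)),(5 if y%10 else 14,int((y-y0)*s)),(0,0,255),1)
    return c
a=crop(T['pixels'],205,215,305,275,8);b=crop(S['pixels'],240,140,310,212,8)
o=np.zeros((600,800,3),np.uint8);o[:480]=a;cv2.imwrite('pics/h1.png',a)
cv2.imwrite('pics/h2.png',b);print(bot.current_ee_pos(),bot.current_clock())
```

```text
-0.127 0.21440825257904006
3.0145926535897933 -2.927184401010753
[0.49828537 0.16403326 0.1254596 ] 10.65
```

View pics/h1.png

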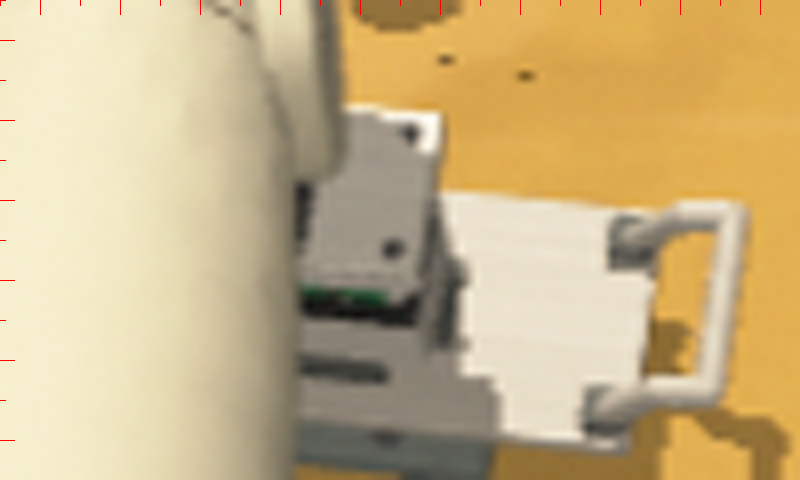

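View pics/h2.png

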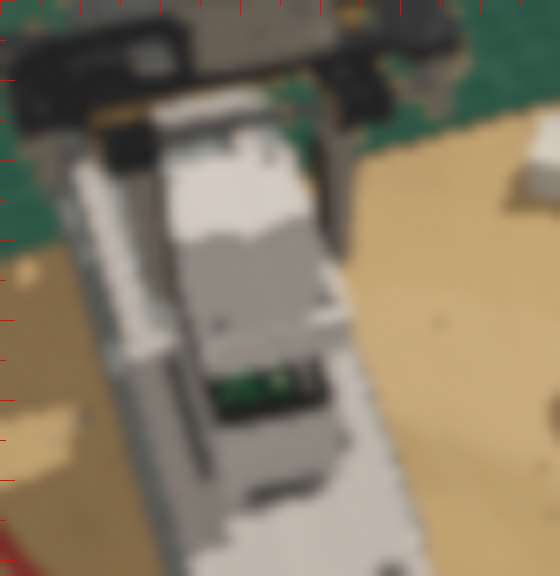

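Run:
```python
from h import *
T=dict(np.load('pics/top1.npz'));S=dict(np.load('pics/sc1.npz'))
a=-.127;n=np.array([np.cos(a),np.sin(a),0]);d=np.array([-np.sin(a),np.cos(a),0])
C=np.array([.4983,.164,.1415])
for nm,s in(('R',1),('L',-1)):
    for z in(.1415,.1215):
        X=C-.0595*d+s*.0325*n;X[2]=z
        t=proj(T,X);u=proj(S,X)
        print(nm,z,'top crop',((np.array(t)-[205,215])*8).round(),'scene crop',((np.array(u)-[240,140])*8).round())
    for z in(.092,.082):
        X=C-.054*d+s*.027*n;X[2]=z
        t=proj(T,X);u=proj(S,X)
        print(nm,'seal',z,'top crop',((np.array(t)-[205,215])*8).round(),'scene crop',((np.array(u)-[240,140])*8).round())
```

```text
R 0.1415 top crop [443. 116.] scene crop [347. 314.]
R 0.1215 top crop [448. 140.] scene crop [350. 349.]
R seal 0.092 top crop [439. 185.] scene crop [337. 393.]
R seal 0.082 top crop [441. 196.] scene crop [338. 409.]
L 0.1415 top crop [416. 279.] scene crop [198. 346.]
L 0.1215 top crop [422. 301.] scene crop [202. 380.]
L seal 0.092 top crop [417. 317.] scene crop [216. 419.]
L seal 0.082 top crop [420. 327.] scene crop [218. 436.]
```

The hovering lid's near corners, at top crop (442,112) and (415,277), match the prediction to about 0.3 px. Lid and seal show the same offset in the scene view, so the lid is aligned. I'll lower it with force checks.

Run:
```python
from h import *
bot.line_to([.4983,.164,.102],max_speed=.08)
z=.102
F0=np.array(bot.current_contact_force());print(F0.round(2))
while z>.07:
    z-=.002;bot.line_to([.4983,.164,z],max_speed=.05)
    F=np.array(bot.current_contact_force())-F0;print(round(z,3),F.round(1),np.array(bot.current_ft_torque()).round(2))
    if F[2]>4 or np.hypot(*F[:2])>5: break
print(bot.current_ee_pos(),bot.current_clock())
```

```text
[ 0.54  0.49 -3.32]
0.1 [-0.2 -0.6  0.6] [ 0.17  0.08 -0.01]
0.098 [-0.8 -0.3  0.4] [ 0.06 -0.04 -0.02]
0.096 [ 0.5 -1.2 -0. ] [ 0.06  0.11 -0.06]
0.094 [-0.5  0.7  0. ] [ 0.08  0.11 -0.03]
0.092 [-1.4  0.   0.3] [ 0.05  0.09 -0.01]
0.09 [-0.6 -0.2 -0.1] [0.09 0.18 0.  ]
0.088 [-1.1  0.7 -0. ] [ 0.1   0.22 -0.  ]
0.086 [-0.5 -0.4  0.3] [ 0.1   0.18 -0.  ]
0.084 [-1.  -0.4 -0.1] [ 0.14  0.17 -0.05]
0.082 [-5.1 -1.5  8.9] [ 0.02  0.87 -0.11]
[0.49840352 0.16403559 0.08282737] 13.5917
```

Run:
```python
from h import *
S=snap('scene','sc2');T=snap('top','top2')
g=lambda c:c['pixels'].astype(int).sum(2)//3
old=dict(np.load('pics/sc1.npz'));ot=dict(np.load('pics/top1.npz'))
for u in(270,274,278): print(u,g(S)[176:206,u].tolist(),'\n old',g(old)[176:206,u].tolist())
for u in(247,252): print('top',u,g(T)[235:262,u].tolist(),'\n old',g(ot)[235:262,u].tolist())
```

```text
270 [200, 187, 154, 137, 136, 136, 136, 136, 136, 136, 136, 136, 135, 133, 135, 138, 134, 136, 140, 141, 138, 135, 134, 132, 128, 116, 111, 115, 124, 146] 
 old [137, 137, 137, 136, 136, 139, 142, 138, 137, 129, 105, 68, 49, 44, 36, 35, 58, 98, 128, 135, 136, 135, 134, 133, 128, 116, 112, 120, 148, 175]
274 [192, 171, 145, 136, 135, 136, 136, 137, 137, 138, 137, 136, 137, 138, 140, 137, 136, 137, 136, 136, 135, 133, 132, 123, 97, 76, 91, 120, 142, 165] 
 old [138, 138, 138, 138, 141, 141, 136, 136, 133, 116, 85, 77, 58, 39, 34, 50, 93, 127, 135, 136, 135, 134, 132, 123, 98, 78, 103, 147, 174, 182]
278 [165, 141, 134, 135, 136, 136, 136, 136, 137, 136, 136, 136, 139, 142, 139, 137, 137, 133, 130, 134, 134, 133, 123, 101, 83, 99, 142, 173, 182, 182] 
 old [137, 136, 141, 151, 152, 140, 135, 131, 116, 93, 82, 73, 65, 46, 49, 89, 124, 134, 135, 136, 134, 133, 124, 105, 91, 102, 145, 176, 182, 183]
top 247 [115, 117, 122, 122, 122, 116, 124, 144, 150, 149, 147, 148, 148, 148, 146, 146, 148, 150, 148, 140, 132, 130, 126, 125, 105, 65, 60] 
 old [115, 126, 150, 150, 147, 150, 148, 148, 145, 146, 148, 149, 146, 149, 133, 131, 61, 48, 29, 26, 121, 127, 127, 125, 105, 67, 62]
top 252 [149, 147, 147, 150, 148, 146, 147, 150, 149, 150, 147, 148, 148, 146, 146, 146, 146, 148, 148, 155, 133, 130, 127, 126, 124, 89, 61] 
 old [148, 151, 151, 151, 148, 149, 149, 148, 148, 147, 133, 127, 141, 153, 131, 131, 92, 54, 29, 25, 66, 122, 128, 127, 125, 93, 63]
```

Neither view shows any black between lid and case, and the lid stopped at 0.083, which fits a seated lid. I'll release it and push the tray in with closed fingers.

Run:
```python
from h import *
a=-.13;d=np.array([-np.sin(a),np.cos(a),0])
bot.set_gripper(.98)
print(bot.current_contact_force())
bot.line_to([.4983,.164,.17],max_speed=.2)
H=np.array([.4756,.0,0]);A=H-.045*d
S=snap('scene','sc3');
bot.line_to([A[0],A[1],.17],max_speed=.3)
bot.set_gripper(0,20)
bot.goto([A[0],A[1],.13],down(a))
bot.line_to([A[0],A[1],.06])
F0=np.array(bot.current_contact_force());print(F0.round(2),bot.current_clock())
s=-.045
while s<.16:
    s+=.004 if (s<.115 and s>-.02) or s<-.025 else .002
    p=H+s*d;p[2]=.06;bot.line_to(p,max_speed=.1)
    f=(np.array(bot.current_contact_force())-F0)
    print(round(s,3),(f@d).round(1),end='; ')
    if -f@d>15: break
e=np.array(bot.current_ee_pos());print(e,(e-H)@d,bot.current_clock())
```

```text
[ 0.24192833 -0.62128956 -0.57060461]Traceback (most recent call last):
  File "<stdin>", line 8, in <module>
workcell.MotionError: the arm cannot follow that straight line within its joint ranges
```

Run:
```python
from h import *
a=-.13;d=np.array([-np.sin(a),np.cos(a),0])
H=np.array([.4756,.0,0]);A=H-.045*d
bot.line_to([A[0],A[1],.17],rot=down(2.3),max_speed=.3)
bot.set_gripper(0,20)
bot.goto([A[0],A[1],.13],down(a))
bot.line_to([A[0],A[1],.06])
F0=np.array(bot.current_contact_force());print(F0.round(2),bot.current_clock())
s=-.045
while s<.16:
    s+=.004
    p=H+s*d;p[2]=.06;bot.line_to(p,max_speed=.1)
    f=(np.array(bot.current_contact_force())-F0)
    print(round(s,3),(f@d).round(1),end='; ')
    if -f@d>15: break
e=np.array(bot.current_ee_pos());print(e,(e-H)@d,bot.current_clock())
```

```text
[ 0.41  0.1  -0.06] 19.775
-0.041 0.6; -0.037 0.5; -0.033 -0.2; -0.029 0.5; -0.025 -0.4; -0.021 -0.2; -0.017 -0.4; -0.013 -0.4; -0.009 -1.0; -0.005 -0.1; -0.001 0.0; 0.003 0.4; 0.007 -0.6; 0.011 0.1; 0.015 -0.2; 0.019 -0.3; 0.023 -0.7; 0.027 0.2; 0.031 -0.7; 0.035 0.6; 0.039 -0.7; 0.043 0.3; 0.047 -0.1; 0.051 -0.3; 0.055 -0.0; 0.059 0.7; 0.063 -0.4; 0.067 0.4; 0.071 0.0; 0.075 -0.3; 0.079 0.2; 0.083 0.0; 0.087 -0.1; 0.091 -0.2; 0.095 -0.6; 0.099 0.5; 0.103 -0.3; 0.107 -0.5; 0.111 0.2; 0.115 0.1; 0.119 -0.4; 0.123 -0.3; 0.127 1.0; 0.131 0.5; 0.135 -0.6; 0.139 -10.9; 0.143 -25.2; [0.49338344 0.13605875 0.05997887] 0.13721601438840433 31.525
```

Run:
```python
from h import *
a=-.13;d=np.array([-np.sin(a),np.cos(a),0])
e=np.array(bot.current_ee_pos())
bot.line_to(e-.03*d,max_speed=.15)
p=e-.06*d;p[2]=.30;bot.line_to(p,max_speed=.4)
T=snap('top','top4');S=snap('scene','sc4')
o=np.zeros((600,800,3),np.uint8)
o[:600,:440]=cv2.resize(S['pixels'][90:210,225:313],None,fx=5,fy=5,interpolation=cv2.INTER_CUBIC)
c=cv2.resize(T['pixels'][180:280,130:220],None,fx=4,fy=4,interpolation=cv2.INTER_CUBIC);o[:400,440:]=c
cv2.imwrite('pics/v4.png',o);print(bot.current_clock())
```

```text
32.775
```

View pics/v4.png

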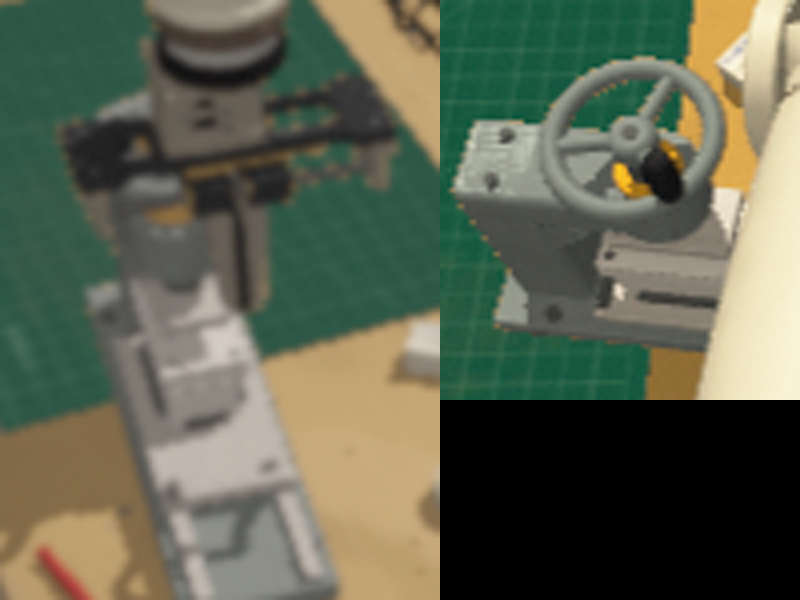

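The tray is home, with the lidded case under the platen. The grip is still upright near top pixel (185.3,223.8). I'll solve its angle on the 55 mm circle and plan the grasp.

Run:
```python
from h import *
T=dict(np.load('pics/top4.npz'));S=dict(np.load('pics/scene0.npz'))
for C in((.517,.314),(.518,.3124)):
  for ph in range(195,250,8):
    r=np.radians(ph);g=np.array([C[0]+.055*np.cos(r),C[1]+.055*np.sin(r)])
    print(C,ph,g.round(4),[np.round(proj(T,[*g,z]),1).tolist() for z in(.307,.285,.262)],np.round(proj(S,[*g,.285]),1))
  print('hub',np.round(proj(T,[*C,.263]),1),np.round(proj(S,[*C,.263]),1))
for h in (0,.5,1,1.5): print(h,bot.inverse_kinematics([.47,.28,.3],down(h)))
```

```text
(0.517, 0.314) 195 [0.4639 0.2998] [[176.2, 224.4], [178.3, 228.2], [180.4, 232.0]] [243.4 117.7]
(0.517, 0.314) 203 [0.4664 0.2925] [[179.1, 223.5], [181.2, 227.2], [183.2, 231.0]] [244.8 118.6]
(0.517, 0.314) 211 [0.4699 0.2857] [[182.0, 222.2], [183.9, 225.9], [186.0, 229.8]] [246.4 119.4]
(0.517, 0.314) 219 [0.4743 0.2794] [[184.6, 220.6], [186.5, 224.4], [188.5, 228.2]] [248.2 120.1]
(0.517, 0.314) 227 [0.4795 0.2738] [[187.0, 218.7], [188.9, 222.5], [190.8, 226.4]] [250.2 120.6]
(0.517, 0.314) 235 [0.4855 0.2689] [[189.1, 216.6], [190.9, 220.5], [192.8, 224.3]] [252.4 120.9]
(0.517, 0.314) 243 [0.492 0.265] [[190.8, 214.3], [192.7, 218.2], [194.6, 222.1]] [254.6 121. ]
hub [177.  214.2] [257.2 117.1]
(0.518, 0.3124) 195 [0.4649 0.2982] [[176.9, 224.0], [178.9, 227.8], [181.0, 231.6]] [243.8 117.8]
(0.518, 0.3124) 203 [0.4674 0.2909] [[179.8, 223.1], [181.8, 226.9], [183.9, 230.7]] [245.2 118.8]
(0.518, 0.3124) 211 [0.4709 0.2841] [[182.6, 221.8], [184.6, 225.6], [186.6, 229.4]] [246.8 119.6]
(0.518, 0.3124) 219 [0.4753 0.2778] [[185.2, 220.2], [187.2, 224.0], [189.2, 227.9]] [248.7 120.2]
(0.518, 0.3124) 227 [0.4805 0.2722] [[187.6, 218.3], [189.5, 222.2], [191.5, 226.0]] [250.7 120.7]
(0.518, 0.3124) 235 [0.4865 0.2673] [[189.7, 216.2], [191.6, 220.1], [193.5, 224.0]] [252.8 121.1]
(0.518, 0.3124) 243 [0.493  0.2634] [[191.5, 214.0], [193.3, 217.8], [195.2, 221.8]] [255.  121.2]
hub [177.7 213.9] [257.6 117.3]
0 [ 3.16328913e-01  4.17831275e-02  1.55518018e+00 -4.44089210e-16
  1.54462935e+00  3.16328913e-01]
0.5 [ 0.31632891  0.04178313  1.55518018  0.          1.54462935 -0.18367109]
1 [ 3.16328913e-01  4.17831275e-02  1.55518018e+00 -4.44089210e-16
  1.54462935e+00 -6.83671087e-01]
1.5 [ 3.16328913e-01  4.17831275e-02  1.55518018e+00 -4.44089210e-16
  1.54462935e+00 -1.18367109e+00]
```

```bash
cat > wind.py <<'E'
from h import *
C=np.array([.5175,.3135]);Z0=.274;PH0=np.radians(218);R=.055
def pt(w,r=R):
    "grip target after winding by w rad clockwise"
    f=PH0-w;return np.array([C[0]+r*np.cos(f),C[1]+r*np.sin(f),Z0-.02*w/2/np.pi])
def wind(w,r=R,v=.06):
    bot.line_to(pt(w,r),max_speed=v)
    F=np.array(bot.current_contact_force());M=np.array(bot.current_ft_torque());f=PH0-w
    rad=np.array([np.cos(f),np.sin(f),0]);tan=np.array([np.sin(f),-np.cos(f),0])
    e=np.array(bot.current_ee_pos())
    return -F@tan,F@rad,F[2],M,e
E
python3 - <<'E'
from wind import *
p=pt(0)
bot.goto([p[0],p[1],.37],down(.5))
bot.set_gripper(.6)
bot.line_to(p,max_speed=.12)
print(np.array(bot.current_contact_force()).round(1))
bot.set_gripper(0,20)
print(bot.current_opening()*92,bot.current_grip_force(),np.array(bot.current_contact_force()).round(1),bot.current_clock())
for k in range(1,5):
    t,r,z,M,e=wind(np.radians(15*k));print(15*k,round(t,2),round(r,2),round(z,2),np.round(M,2),e.round(4),np.round(bot.current_joint_vel(),3)[0],bot.current_clock())
E
```

```text
[-0.1  0.2 -0.7]
21.43266358925825 19.9996605022352 [ 3.9  1.9 -0.8] 36.1083
15 0.12 -7.2 -0.95 [ 0.33 -1.18  0.  ] [0.4686 0.2924 0.2736] -0.003 36.5
30 1.14 -9.1 -3.5 [ 0.11 -1.42 -0.05] [0.4653 0.3058 0.2728] -0.005 36.8917
45 0.29 -9.93 -2.32 [-0.32 -1.48 -0.02] [0.4655 0.3195 0.272 ] -0.004 37.2833
60 -0.1 -8.54 -1.05 [-0.61 -1.35  0.02] [0.469  0.3328 0.2712] -0.003 37.675
```

At rest the friction relaxes out of the force reading, so effort has to be read during motion. I'll try reading the force from the main thread while a thread runs the move, inside the stretch that is certainly free. I'll also ease the radius, since the radial pull is about 9 N.

```bash
timeout 60 python3 - <<'E'
from wind import *
import threading,time
F=[]
err=[]
def go():
    try: bot.line_to(pt(np.radians(75),.054),max_speed=.03)
    except Exception as x: err.append(repr(x))
t=threading.Thread(target=go);t.start()
while t.is_alive() and len(F)<300:
    F.append((bot.current_clock(),*bot.current_contact_force()));time.sleep(.002)
t.join()
F=np.array(F);print(len(F),err,F[::max(1,len(F)//12)].round(2).tolist());print(bot.current_ee_pos(),bot.current_clock())
E
```

```text
1 [] [[38.3, 4.01, -4.71, 1.78]]
[0.47551405 0.34431257 0.27036341] 38.3
```

Run:
```python
from wind import *
from scipy.optimize import least_squares
P=np.array([(.4686,.2924),(.4653,.3058),(.4655,.3195),(.4690,.3328),(.4755,.3443)])
for R_ in(.055,None):
    r=least_squares(lambda q:np.hypot(*(P-q[:2]).T)-(R_ or q[2]),[.517,.313,.055]);c=r.x[:2];print(r.x,(r.fun*1e3).round(2))
    print(np.degrees(np.arctan2(*(P-c).T[::-1]))%360)
F0=None
for i in range(4):
    print(np.array(bot.current_contact_force()).round(2),np.array(bot.current_ee_pos()).round(4),bot.current_clock());bot.hold(.1)
print(bot.current_effort())
```

```text
[0.51996871 0.31199736 0.055     ] [-0.02  0.02 -0.02  0.05 -0.04]
[200.88205005 186.46756433 172.15730825 157.79740615 144.00486702]
[0.51962566 0.31204293 0.05467414] [ 0.    0.01 -0.04  0.04 -0.02]
[201.05480093 186.55549137 172.15555671 157.70583809 143.83216911]
[ 4.01 -4.71  1.78] [0.4755 0.3443 0.2704] 38.3
[ 2.49 -4.7   1.48] [0.4755 0.3443 0.2704] 38.4
[ 3.48 -4.39  2.3 ] [0.4755 0.3443 0.2704] 38.5
[ 3.85 -4.63  2.41] [0.4755 0.3443 0.2704] 38.6
[ 3.37067261e+00 -3.85182559e+01 -3.19402063e+01  1.78116146e+00
  2.39317333e-01 -2.22865856e-03]
```

The TCP path fits a 55 mm circle centred at (0.520,0.312) to 0.05 mm. At slower speed the residual friction is kept (1.7 N at 0.03 m/s). I'll recentre and wind in identical steps, ending each with a slow tail so the readings compare.

```bash
cat > wind2.py <<'E'
from h import *
C=np.array([.5200,.3120]);R=.055;PA=np.radians(144.);ZA=.2704
def pt(w):
    "w: rad clockwise beyond phi=144 deg"
    f=PA-w;return np.array([C[0]+R*np.cos(f),C[1]+R*np.sin(f),ZA-.02*w/2/np.pi])
def ang():
    e=np.array(bot.current_ee_pos());return (PA-np.arctan2(e[1]-C[1],e[0]-C[0])+1)%(2*np.pi)-1
def meas():
    F=np.mean([bot.current_contact_force() for _ in range(3)],0);e=np.array(bot.current_ee_pos())-[*C,0];r=np.array([e[0],e[1],0])/np.hypot(*e[:2])
    return -F@np.array([r[1],-r[0],0]),F@r,F[2]
def step(w0,w1,tail=np.radians(3),v=.07,vs=.015):
    bot.line_to(pt(w1-tail),max_speed=v);bot.line_to(pt(w1),max_speed=vs)
    m=meas();print(round(np.degrees(w1),1),'act',round(np.degrees(ang()),1),'t,r,z',np.round(m,2),round(bot.current_clock(),2));return m
E
python3 - <<'E'
from wind2 import *
w=0.
for k in range(4):
    step(w,w+np.radians(16));w+=np.radians(16)
E
```

```text
16.0 act 15.6 t,r,z [ 3.75 -1.07  2.76] 39.37
32.0 act 31.5 t,r,z [ 4.59 -1.21  1.97] 40.03
48.0 act 47.5 t,r,z [ 4.06 -2.71  2.61] 40.7
64.0 act 63.4 t,r,z [ 3.78 -3.05  2.71] 41.37
```

The free-winding effort is 4.0 ± 0.4 N, as specified. I'll keep winding until it jumps.

Run:
```python
from wind2 import *
w=np.radians(64)
for k in range(22):
    w+=np.radians(14)
    m=step(w,w)
    if m[0]>5.3:
        w+=np.radians(3);bot.line_to(pt(w),max_speed=.015);m=meas();print('confirm',np.degrees(w),np.degrees(ang()),np.round(m,2))
        if m[0]>5.3: break
print(bot.current_clock())
```

```text
78.0 act 77.5 t,r,z [ 3.36 -1.93  3.11] 42.01
92.0 act 91.5 t,r,z [ 3.5  -1.89  2.11] 42.65
106.0 act 105.5 t,r,z [ 4.18 -0.92  0.82] 43.29
120.0 act 119.6 t,r,z [3.29 0.33 0.54] 43.93
134.0 act 133.7 t,r,z [4.36 1.46 0.61] 44.58
148.0 act 147.7 t,r,z [ 3.5   1.57 -0.95] 45.22
162.0 act 161.7 t,r,z [ 3.72  1.75 -1.1 ] 45.86
176.0 act 175.7 t,r,z [ 3.66  0.61 -1.26] 46.5
190.0 act 189.7 t,r,z [ 4.19  1.54 -1.8 ] 47.14
204.0 act 203.7 t,r,z [ 4.25  2.43 -1.23] 47.78
218.0 act 217.7 t,r,z [ 4.94  0.27 -2.41] 48.42
232.0 act 231.6 t,r,z [ 4.62 -0.75 -2.33] 49.07
246.0 act 245.6 t,r,z [ 4.17 -0.41 -2.27] 49.71
260.0 act 259.6 t,r,z [ 4.01 -1.28 -1.86] 50.35
274.0 act 273.6 t,r,z [ 4.36 -1.77 -3.09] 50.99
288.0 act 287.6 t,r,z [ 3.78 -3.43 -2.35] 51.63
302.0 act 301.4 t,r,z [ 3.54 -3.83 -1.49] 52.27
316.0 act -44.8 t,r,z [ 3.04 -3.78 -2.19] 52.92
330.0 act -30.8 t,r,z [ 3.09 -4.88 -0.19] 53.56
344.0 act -17.1 t,r,z [ 3.71 -4.51  0.56] 54.2
358.0 act -3.2 t,r,z [ 4.82 -3.3   1.78] 54.84
372.0 act 10.7 t,r,z [ 5.31 -4.86  2.41] 55.48
confirm 374.99999999999994 13.590309240046913 [ 5.57 -3.61  3.04]
55.825
```

The effort has risen to about 5.5 N near 372°. I'll take a few more readings, still well inside the quarter turn, and fit where the jump was.

Run:
```python
from wind2 import *
for d in(381,387,393,399,405):
    w=np.radians(d);bot.line_to(pt(w),max_speed=.02)
    print(d,np.degrees(ang()),np.round(meas(),2),bot.current_clock())
```

```text
381 19.526695300911864 [ 5.62 -3.73  2.22] 56.2667
387 25.359444035037487 [ 5.46 -4.44  3.03] 56.7083
393 31.197297408360466 [ 5.45 -3.85  3.15] 57.15
399 37.00115513110501 [ 5.38 -4.11  3.81] 57.5917
405 42.82174027798897 [ 6.04 -4.43  3.29] 58.0333
```

Run:
```python
from h import *
N=[snap('scene','sc5'+str(i))['pixels'] for i in range(2)];T=snap('top','top5')['pixels']
S=dict(np.load('pics/sc4.npz'));T4=cv2.imread('pics/top4.png')
n=np.mean(N,0).astype(np.uint8);print('noise',np.abs(N[0].astype(int)-N[1]).mean())
a,b=[cv2.resize(i[135:185,240:290],None,fx=8,fy=8,interpolation=cv2.INTER_CUBIC) for i in(S['pixels'],n)]
c,d=[cv2.resize(i[220:270,170:270],None,fx=4,fy=4,interpolation=cv2.INTER_CUBIC) for i in(T4,T)]
cv2.imwrite('pics/v5.png',np.vstack([np.hstack([a,b]),np.hstack([c,d])]))
for z in(.099,.094):
    e=np.array([.517,.314])-.0595*np.array([.13,.9915])
    print(z,proj(S,[*e,z]))
g0,g1=[cv2.cvtColor(i,cv2.COLOR_BGR2GRAY).astype(np.float32) for i in(S['pixels'],n)]
print(bot.current_clock())
```

```text
noise 0.42611458333333335
0.099 (np.float64(264.60827887255465), np.float64(163.28242086354686))
0.094 (np.float64(264.7117784238342), np.float64(164.31938334515542))
58.1833
```

View pics/v5.png

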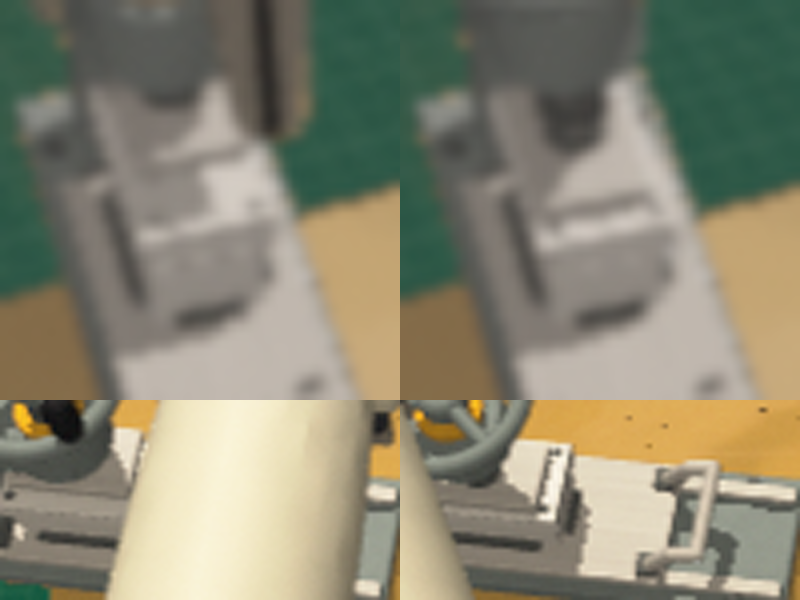

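The picture shows the tray home and the platen now down close to the lid's near edge, at about row 163. I'll compare the lid-edge profiles before and after for a sub-pixel reading of the lid's drop.

Run:
```python
import numpy as np,cv2
a=np.load('pics/sc4.npz')['pixels'].astype(float).mean(2);b=np.mean([np.load(f'pics/sc5{i}.npz')['pixels'] for i in(0,1)],0).mean(2)
for u in(260,262,264,266,268,270,271):
    print(u,'o',a[156:178,u].round().astype(int).tolist());print('   n',b[156:178,u].round().astype(int).tolist())
```

```text
260 o [126, 131, 136, 137, 136, 133, 134, 155, 172, 152, 140, 142, 144, 140, 136, 134, 135, 133, 130, 125, 123, 127]
   n [140, 156, 164, 168, 156, 136, 144, 168, 177, 169, 147, 138, 138, 138, 137, 135, 135, 134, 130, 126, 123, 127]
262 o [130, 136, 138, 138, 139, 141, 155, 168, 157, 139, 137, 136, 134, 136, 136, 136, 134, 122, 97, 95, 114, 138]
   n [177, 182, 182, 171, 144, 134, 162, 193, 190, 160, 141, 139, 140, 138, 136, 135, 134, 122, 98, 95, 114, 138]
264 o [140, 145, 141, 139, 140, 147, 169, 181, 157, 140, 142, 143, 138, 137, 135, 134, 127, 103, 79, 90, 120, 150]
   n [182, 182, 180, 167, 138, 136, 166, 191, 183, 152, 139, 142, 142, 139, 136, 134, 127, 104, 79, 90, 123, 153]
266 o [189, 192, 183, 178, 174, 175, 186, 173, 144, 137, 139, 139, 138, 136, 135, 133, 123, 96, 81, 102, 138, 165]
   n [183, 182, 174, 154, 134, 151, 181, 188, 164, 142, 139, 139, 138, 136, 136, 133, 123, 95, 81, 105, 146, 176]
268 o [197, 203, 203, 202, 202, 199, 190, 159, 140, 138, 137, 134, 136, 136, 135, 130, 112, 88, 106, 145, 168, 181]
   n [184, 182, 170, 141, 134, 165, 193, 188, 156, 140, 141, 142, 139, 136, 135, 130, 112, 82, 89, 130, 164, 181]
270 o [199, 203, 203, 198, 190, 190, 180, 151, 139, 142, 144, 139, 136, 136, 134, 129, 116, 117, 138, 166, 180, 183]
   n [190, 186, 169, 146, 152, 179, 189, 171, 146, 138, 138, 138, 137, 136, 134, 128, 115, 112, 135, 164, 180, 183]
271 o [198, 201, 201, 190, 173, 175, 167, 142, 136, 138, 138, 135, 134, 134, 134, 135, 137, 150, 164, 176, 181, 183]
   n [195, 192, 179, 165, 157, 169, 180, 162, 142, 138, 137, 135, 134, 133, 134, 135, 137, 149, 164, 176, 182, 183]
```

The lid's near edge has dropped about 0.8 px, or roughly 3–4 mm. The force jump puts contact between 343° and 357°, so with the camera I take about 346° as contact. I'll wind on to about 434° actual and check with the camera.

Run:
```python
from wind2 import *
for d in(413,421,429,436):
    w=np.radians(d);bot.line_to(pt(w),max_speed=.025)
    print(d,np.degrees(ang()),np.round(meas(),2),bot.current_clock())
a=np.load('pics/sc4.npz')['pixels'].astype(float).mean(2);b=snap('scene','sc6')['pixels'].astype(float).mean(2)
c=np.load('pics/sc50.npz')['pixels'].astype(float).mean(2)
def edge(g,u,lv=158):
    for v in range(169,158,-1):
        if g[v,u]<lv<=g[v-1,u]: return v-1+(g[v-1,u]-lv)/(g[v-1,u]-g[v,u])
    return np.nan
E=np.array([[edge(g,u,158) for g in(a,c,b)] for u in range(260,272)]);print(E.round(2).tolist());print(np.nanmedian(E-E[:,:1],0))
print(bot.current_clock())
```

```text
413 50.66185250348811 [ 5.9  -4.33  4.28] 58.6417
421 58.34418191622392 [ 6.76 -3.85  4.11] 59.1
429 66.02328661354858 [ 6.25 -3.4   4.16] 59.5583
436 72.73082436656473 [ 5.85 -4.8   3.2 ] 59.975
[[164.69, 165.48, 165.9], [164.24, 165.27, 165.72], [163.94, 165.09, 165.48], [163.95, 164.98, 165.18], [163.95, 164.8, 165.04], [163.77, 164.54, 164.94], [163.52, 164.27, 164.73], [163.27, 164.12, 164.46], [163.04, 163.94, 164.21], [162.95, 163.73, 164.08], [162.76, 163.52, 163.92], [162.35, 163.19, 163.65]]
[0.         0.84275436 1.19530929]
60.025
```

The force puts the squeeze at about 76–90° past contact and the camera at about 100°. Between them they bracket a quarter turn, so I stop here, release and retreat.

Run:
```python
from wind2 import *
bot.set_gripper(.6)
p=np.array(bot.current_ee_pos())
p[2]=.40;bot.line_to(p,max_speed=.25)
bot.set_gripper(.6)
b=snap('scene','sc7')['pixels'].astype(float).mean(2);a=np.load('pics/sc6.npz')['pixels'].astype(float).mean(2)
print(np.abs(a-b)[155:180,255:275].mean(),np.array(bot.current_contact_force()).round(1),bot.current_opening(),bot.current_clock())
bot.hold(.3)
bot.job_done();print(bot.current_clock())
```

```text
0.7460000000000007 [-0.8  0.3 -0. ] 0.6002255627984084 61.7
the job is handed in; nothing more can be done
the job is handed in; nothing more can be done
```

I handed the job in at about 62 s: the small lid is on the case, the tray is fully in, and the press is wound about a quarter turn past contact and let go. The squeeze is the uncertain part, with force readings putting it at 76–90° past contact and the camera at about 100°.

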